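# Show the bearing ball under the bench magnifier

### The arm

A 6-joint arm with a two-finger parallel gripper is mounted at the origin on the work surface. World frame = base frame: x ahead of the robot, y to its left, z up, the work surface at z = 0. Lengths are in m, angles in rad, forces in N, time in s.
With the tool pointing down it reaches from about 0.375 to 0.825 m from the base axis. Payload 5.5 kg.
Tool frame: the origin (TCP) lies between the finger pads; the fingertips stand 22 mm ahead of it and the grasp point (between the pads) lies 3 mm ahead of it; z points along the fingers, y is the line along which they close (so a half turn about z gives the same grasp; the last joint's range is limited). The gripper opens to 85 mm and grips with 20 to 120 N. Pads are 22 mm wide; open, the fingers measure 114 mm over their backs; the gripper's body (76 mm by 85 mm) begins 54 mm behind the grasp point. The pads swing forward as they close: fully open they stand 13 mm farther back than shut.
Start: joints at [1.294, 0.314, -0.047, 1.21, 0, 1.571], TCP at [0.164, 0.577, 0.216] pointing down, gripper open.
Joint ranges: [-2.67, 2.67], [-0.69, 1.73], [-1.03, 1.25], [-2.08, 2.16], [-1.42, 1.45], [-3.14, 3.14]. Speed limits (rad/s): [2.39, 2.39, 3.01, 3.14, 3.14, 3.14].

### API

Orientations are given as a 3x3 rotation matrix whose columns are the frame's x, y, z axes.
In Python, from cell import arm gives the robot as it stands. The module is installed in compiled form; this text tells all that it offers.
- The arm moves only by the tool send_rows, never from a script. Its argument "steps" is a list of rows, each an object with "dr": the turn, a rotation vector about the world's x, y, z in units of 8 degrees (1.0 is 8 degrees), a list of three; "slide": the shift along the world's x, y, z in units of 30 mm (1.0 is 30 mm), a list of three; "grip": the finger opening in mm, from 0 to 85.4. A call has 1 to 5 rows; each row shifts and turns the commanded pose from where the row before left it; what a row does not reach is not made up. A row lasts 1/10 s, in which the tool goes at most 50 mm and 8.59 degrees, less where a joint would pass 70% of its speed; a pose out of reach is approached as far as the arm can. A call is refused whole if a number of a shift passes 1 or a number of a turn 1, either way. A call with a gripper value outside its range is refused whole. The fingers move at their own pace and stop on an object; "squeeze" is the grip in N (left out, the last holds). Time passes only in rows, so rows that do not move let the fingers close. It gives the time, the measured TCP pose, the force, the opening and the grip force at its end, in the units of the state.
- arm.sense(): the state, without advancing time (a new reading comes with each control period).
- arm.read_camera(name): name is "scene" or "top"; returns a dict with "img" (480x640x3 uint8, red, green, blue), "fx", "fy", "cx", "cy" (pixels), "k1" (the pictures are not rectified: a ray, as slopes to the right and down, at radius r is drawn at 1 + k1 r^2 times it, then the intrinsics apply), "R" (3x3) and "t" (3): a world point X has camera coordinates R X + t. Camera axes: x right, y down, z forward; pixel columns grow to the right and rows downward; lengths in m; the calibration is good to about 2 mm. A picture is of the moment at which its call begins. There is no depth.
- arm.job_done(): hands the job in; it is judged then, once.
The state is a dict: "time_s": time; "qpos": joint angles; "joint_velocities": joint speeds; "tau": joint torques, N m; "tool_pos": TCP position; "tcp_rot": TCP orientation; "wrist_force": force on the tool from outside, world axes, zero at the start; "wrist_torque": the same for the moment, N m; "grip_width": finger opening in m; "grip_force": force on a finger pad.
Only numpy, scipy, OpenCV 4.12 (cv2) and the standard library are available. Lean on these libraries where they do the work, as an engineer would, in place of code of your own. Each camera call takes 0.05 s, during which the arm holds its last target. There are 200 camera calls.

### The job

First take the offcut of DIN rail that lies across the black parts tray and lay it in the open grey offcut bin. Then pick the tray up by its handle, carry it level so that the loose steel ball stays in its pocket (and the short steel roller in the one beside it), and finish holding it level and still in the gripper, clear of everything, with the ball centred under the lens of the bench magnifier, about 12 cm below the glass. Do not bump the magnifier or disturb anything else on the bench.

Things in the scene. Friction and masses are not known exactly. Their poses are not given: they have to be found in the camera images.
- tray: Black plastic parts tray, about 0.16 kg: open pan 140 (its x) x 90 (y) mm, walls 3 mm, rim 22 mm above the underside; grey floor 6 mm with four pockets 24 mm across, 2.5 mm deep, at x = 0 (empty) and x = 42, y = +-20. Handle on the -x end, behind a low neck (36 wide, top at 16 mm, to x = -106). Origin: centre of the pan's underside, on the bench at first; z up. Tilted 40 deg the ball rolls out.
- tray_grip (a point): Middle of the tray's handle, an upright bar 80 mm long (tray x), 12 mm thick (tray y, the way to pinch it), 28 mm tall: from 12 to 40 mm above the tray's underside, free air below. This point is 26 mm above the underside, at tray x = -134 mm; axes as the tray's. The pan end is the heavy one: grip firmly, 60 N or more.
- ball_center (a point): Centre of the loose steel ball, 18 mm across, 24 g, in one of the tray's two far (+x) pockets; there its centre is 12.5 mm above the tray's underside and it can roll 3 mm each way. About 177 mm from the handle's grip point.
- roller_center (a point): Centre of the short steel roller, a cylinder 18 mm across and 14 mm high, 27 g, standing on its end in the other far pocket.
- pocket_l (a point): Centre that the ball has in the middle of the far pocket on the tray's +y side (tray x = 42, y = 20 mm, 12.5 mm above the underside).
- pocket_r (a point): The same for the far pocket on the tray's -y side.
- rail: DIN rail offcut: bare steel hat profile 140 mm long (its y), 15 mm high, 110 g, lying loose across the tray's rims, flanges down. 35 mm wide over the flanges (2 mm thick, at the bottom), 27 mm over the upright webs (its x, the way to pinch it). Origin: centre of its underside, 22 mm above the bench at first; z up. Pinch it at mid-length with the fingertips above the tray's rim.
- rail_top (a point): Middle of the rail's top face, 15 mm above its underside.
- bin: The offcut bin: open grey plastic box, fixed, 200 (its x) x 150 (its y) mm outside, 60 mm high, 4 mm walls and floor, to the left or the right of the tray. Origin: centre of its underside on the bench.
- magnifier: Bench magnifier, fixed, on the other side of the tray from the bin. Origin: the bench point straight below the lens centre. White base 130 x 150 x 22 mm centred 210 mm from there along its +x (away from the robot); on it, at 200 mm, a steel post 22 mm across, 420 mm high; a clamped arm runs back from the post to the round lens head.
- lens (a point): Centre of the lower face of the magnifier's lens, facing straight down, 310 to 370 mm above the bench. The lens lies in a white ring 116 mm across; the ring's lower edge is 4 mm below this point, its top 18 mm above.
- contactor: Bystander, leave alone: contactor (grey block 80 x 45 x 60 mm with a black top 24 mm higher). Origin: centre of its underside.
- breaker: Bystander, leave alone: two-pole circuit breaker (white, 85 x 36 x 66 mm, black levers on top). Origin: centre of its underside.
- screwdriver: Bystander, leave alone: screwdriver, 190 mm long, lying at the right. Origin: centre of its underside.
- spanner: Bystander, leave alone: open-ended spanner, 160 mm long, lying at the left. Origin: centre of its underside.
- gland: Bystander, leave alone: brass cable gland, 30 mm across, 34 mm high, standing beyond the tray. Origin: centre of its underside.
- terminals: Bystander, leave alone: row of seven terminal blocks on a short piece of rail, 46 x 90 x 41 mm, beyond the tray. Origin: centre of its underside.
- tape: Bystander, leave alone: roll of black insulating tape, 72 mm across, 19 mm high, lying at the left. Origin: centre of its underside.
Things that resemble listed ones, but are neither listed nor needed, are in the scene too. What is shaped like the rail but blue or pink is not meant.

How it is judged:
On the way, in this order (a step that is already met when the one before it is completed fails the run):
1. the rail offcut lies in the bin, let go, while the tray still stands on the bench (x of rail_top in the frame of bin between -0.085 and 0.085 m and y of rail_top in the frame of bin between -0.065 and 0.065 m and z of rail_top in the frame of bin below 0.055 m and contact force between the fingers and rail below 0.1 N and linear speed of rail below 0.05 m/s and height (world z) of tray below 0.015 m), for 0.2 s.
2. the tray is lifted off the bench in the gripper (height (world z) of tray above 0.06 m and contact force between the fingers and tray above 1 N), for 0.2 s.
At the end, for the whole second after the job is handed in: The rail lies in the bin; the gripper holds the tray in the air, touching nothing else, level within 6 degrees and still; ball and roller are in the far pockets; the ball's centre is within 25 mm of the lens centre seen from above and 95 to 145 mm below the lens (x of rail_top in the frame of bin between -0.085 and 0.085 m and y of rail_top in the frame of bin between -0.065 and 0.065 m and z of rail_top in the frame of bin below 0.055 m and (distance between ball_center and pocket_l below 0.01 m or distance between ball_center and pocket_r below 0.01 m) and (distance between roller_center and pocket_l below 0.01 m or distance between roller_center and pocket_r below 0.01 m) and horizontal distance between ball_center and lens below 0.025 m and height (world z) of tray above 0.1 m and angle between tray's own z axis and vertical below 0.1 rad and linear speed of tray below 0.03 m/s and angular speed of tray below 0.2 rad/s and contact force between the fingers and tray above 1 N and contact force between tray and magnifier below 0.2 N and contact force between tray and bin below 0.2 N and z of ball_center in the frame of lens between -0.145 and -0.095 m); the arm keeps its last pose, push and grip.
It fails at once if the ball or the roller leaves its pocket (not (distance between ball_center and pocket_l below 0.01 m or distance between ball_center and pocket_r below 0.01 m) or not (distance between roller_center and pocket_l below 0.01 m or distance between roller_center and pocket_r below 0.01 m)).
It fails at once if the tray is tipped by more than 25 degrees (angle between tray's own z axis and vertical above 0.436 rad).
It fails at once if the magnifier is bumped (over 5 N) (contact force between magnifier and anything else above 5 N).
It fails at once if another thing on the bench is moved by more than 25 mm (distance of any of contactor, breaker, screwdriver, spanner, gland, terminals, tape from where it was at the start of the episode above 0.025 m).
It also fails if it takes over 67 s, if anything falls off the work surface, if the arm or the gripper's body presses on something with over 40 N, if the wrist force passes 120 N, or if a joint passes its speed limit or range.

## Working session

There is one attempt and no reset: what is moved stays moved. The work goes in short steps, Python scripts to look and compute and a tool call to move; the robot and the scene stay as the last step left them, time stands still between calls to the robot, and variables do not carry over. Pictures are saved under pics/ and viewed, at most 10 in all, crops included, and the job is handed in when it is done.

Besides the shell and the picture viewer there is one more tool, called after "Call:" as name([rows], argument=value, ...), one row to a line, values as JSON. send_rows: Moves the arm, as the interface text tells. Its arguments: {"type":"object","properties":{"steps":{"type":"array"},"squeeze":{"type":"number"}},"required":["steps"]}

```bash
mkdir -p pics; cat > h.py <<'E'
import numpy as np,cv2,pickle
from scipy.optimize import least_squares
def snap(n):
    from cell import arm
    c=arm.read_camera(n); return c
def save(n,f):
    c=snap(n); cv2.imwrite('pics/'+f+'.png',c['img'][:,:,::-1]); pickle.dump(c,open('pics/'+f+'.pkl','wb')); return c
def load(f): return pickle.load(open('pics/'+f+'.pkl','rb'))
def proj(c,X):
    p=np.array(c['R'])@np.array(X)+np.array(c['t']); s=p[:2]/p[2]; s=s*(1+c['k1']*(s@s))
    return np.array([c['fx']*s[0]+c['cx'],c['fy']*s[1]+c['cy']])
def ray(c,uv):
    K=np.array([[c['fx'],0,c['cx']],[0,c['fy'],c['cy']],[0,0,1.]])
    s=cv2.undistortPoints(np.array([[uv]],float),K,np.array([c['k1'],0,0,0.]))[0,0]
    R=np.array(c['R']); return -R.T@np.array(c['t']), R.T@np.array([s[0],s[1],1])
def onz(c,uv,z):
    o,d=ray(c,uv); return o+d*(z-o[2])/d[2]
def tri(c1,u1,c2,u2):
    r=least_squares(lambda X:np.r_[proj(c1,X)-u1,proj(c2,X)-u2],onz(c1,u1,.03)); return r.x,np.sqrt(2*r.cost)
E
python3 - <<'E'
from h import *
from cell import arm
for n in('scene','top'):
    c=save(n,n+'0'); print(n,c['fx'],c['cx'],c['cy'],c['k1'],-np.array(c['R']).T@c['t'],np.array(c['R'])[2])
s=arm.sense(); print(s['time_s'],s['tool_pos'],np.round(s['tcp_rot'],3),s['grip_width'])
E
```

```text
scene 601.7309975608299 315.0417345267856 237.7549258178 0.03923116500843637 [1.72811863 0.21880043 0.97406004] [-0.82507602 -0.13000159 -0.54986284]
top 614.0872618068709 317.1817740205558 231.57029360632896 -0.11282872987075673 [0.28043027 0.01189121 1.5932278 ] [ 0.21511094  0.01121397 -0.97652523]
0.1 [0.16380506 0.57665392 0.2149454 ] [[-0.962  0.273 -0.   ]
 [ 0.273  0.962 -0.001]
 [ 0.    -0.002 -1.   ]] 0.08516145560094546
```

View pics/scene0.png

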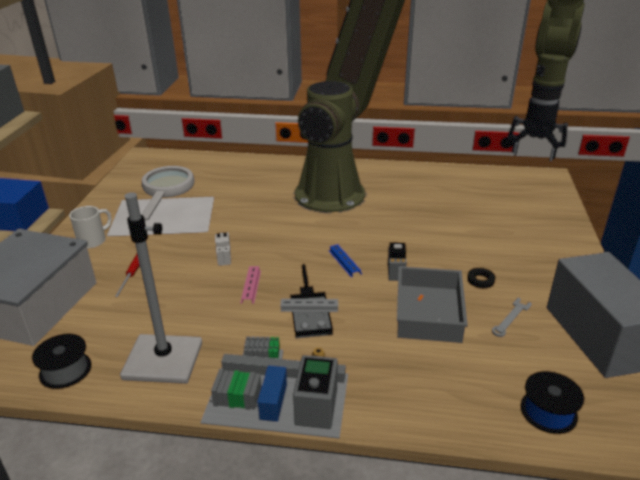

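View pics/top0.png

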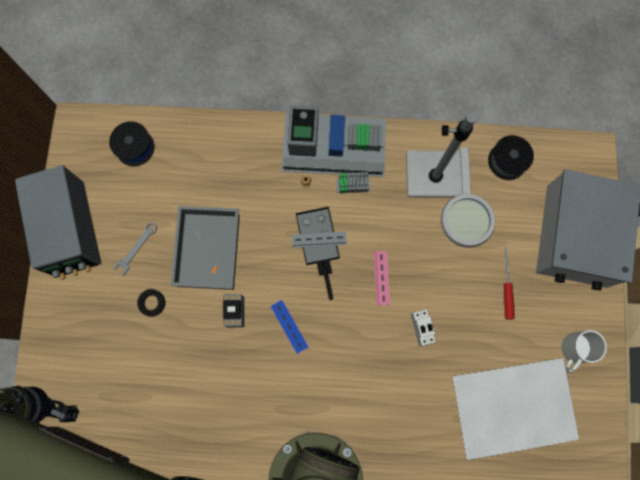

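The scene view shows the rail across the tray near (310,304), the bin at (431,303) and the lens at (167,181). The top view has the rail at (319,239), the handle from (324,262) to (330,298), the bin at (207,248) and the lens at (468,220). I'll enlarge these areas.

```bash
python3 - <<'E'
from h import *
t=load('top0')['img'][:,:,::-1];s=load('scene0')['img'][:,:,::-1]
z=lambda a,x,y,w,h,k:cv2.resize(a[y:y+h,x:x+w],None,fx=k,fy=k,interpolation=cv2.INTER_CUBIC)
# tray top 270..370 x 200..305 ; scene 265..345 x 255..340
im=np.zeros((600,800,3),np.uint8)
a=z(t,285,200,66,100,6); b=z(s,270,258,66,84,6)
im[:600,:396]=a; im[:504,400:796]=b
cv2.imwrite('pics/trayz.png',im)
im=np.zeros((600,800,3),np.uint8)
im[:300,:400]=z(t,160,195,100,75,4); im[:300,400:]=z(s,385,260,100,75,4)
im[300:,:400]=z(t,430,185,80,60,5); im[300:,400:]=z(s,125,150,80,60,5)
im[300:308,:]=0
cv2.imwrite('pics/binlens.png',im)
E
```

```text
(no output)
```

View pics/trayz.png

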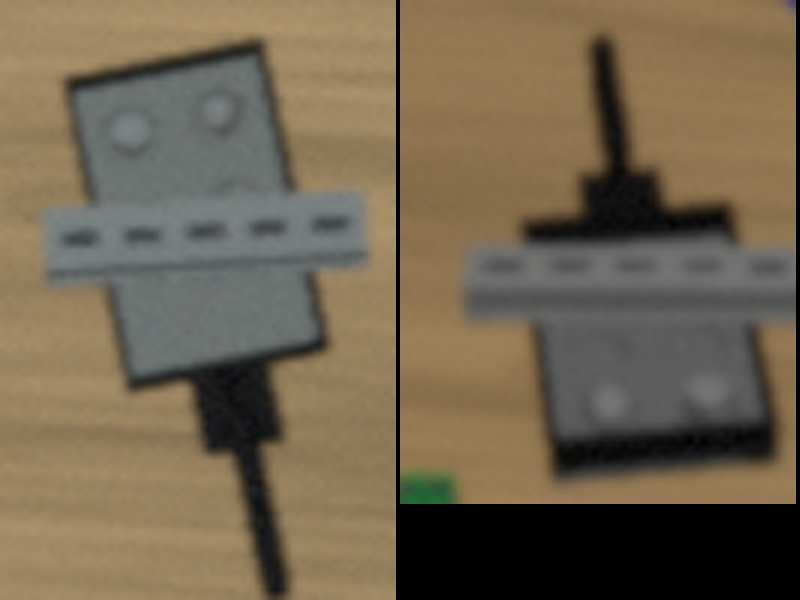

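View pics/binlens.png

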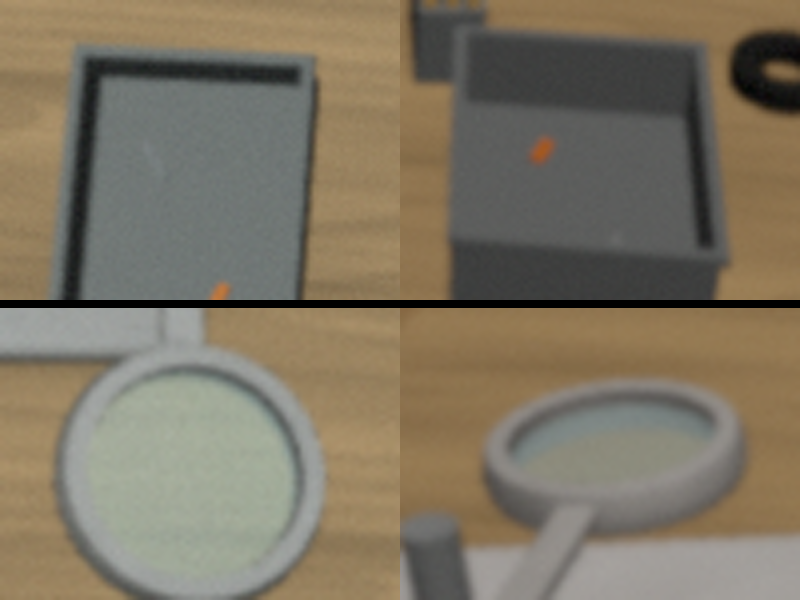

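The upper crop shows the rail slots in the top view at (80,239), (206,231) and (331,223), and in the scene view at (770,268), (636,266) and (502,265). The handle runs (245,445) to (278,590) in the top view. The object at top-right (218,112), which is scene-left (608,402), looks like the ball. The other has a flat, wider top and looks like the roller. The lower crop shows the bin rim and the lens ring.

```bash
python3 - <<'E'
from h import *
T=load('top0');S=load('scene0')
def zz(x,y,k,ox,oy): return np.array([(x+.5)/k-.5+ox,(y+.5)/k-.5+oy])
tt=lambda x,y:zz(x,y,6,285,200); ss=lambda x,y:zz(x-400,y,6,270,258)
for n,a,b in [('slot+y',(80,239),(770,268)),('slotmid',(206,231),(636,266)),('slot-y',(331,223),(502,265)),
 ('corner far +y',(68,82),(772,430)),('far -y',(262,43),(555,446)),('near +y',(130,385),(732,208)),('near -y',(325,347),(525,222)),
 ('handle end',(278,594),(601,38)),('objL',(128,130),(710,392)),('objR',(218,110),(608,400))]:
    X,e=tri(T,tt(*a),S,ss(*b)); print(n,X.round(4),round(e,2))
# tray fit
pts=[((70,0,22),None)]
P=[((.07,.045,.022),(68,82),(772,430)),((.07,-.045,.022),(262,43),(555,446)),((-.07,.045,.022),(130,385),(732,208)),((-.07,-.045,.022),(325,347),(525,222)),((-.174,0,.04),(278,594),(601,38)),((-.106,0,.03),(243,450),None)]
def W(q,p): c,s=np.cos(q[2]),np.sin(q[2]); return [q[0]+c*p[0]-s*p[1],q[1]+s*p[0]+c*p[1],p[2]]
def f(q):
    r=[]
    for p,a,b in P:
        if a: r+=list(proj(T,W(q,p))-tt(*a))
        if b: r+=list(proj(S,W(q,p))-ss(*b))
    return r
r=least_squares(f,[.55,0,.2],loss='soft_l1'); print('tray',r.x,np.round(r.fun,1))
print('grip',W(r.x,(-.134,0,.026)),'pl',W(r.x,(.042,.02,.0125)),'pr',W(r.x,(.042,-.02,.0125)))
for z in(.0175,.0215): print(z,'L',onz(T,tt(128,131),z)[:2],'R',onz(T,tt(218,110),z)[:2])
# bin : rim corners
bt=lambda x,y:zz(x,y,4,160,195); bs=lambda x,y:zz(x-400,y,4,385,260)
for n,a,b in [('bin far +y',(77,47),(730,265)),('far -y',(315,58),(450,238))]:
    X,e=tri(T,bt(*a),S,bs(*b)); print(n,X.round(4),round(e,2))
for n,uv in [('near+y',(172,287)),('near-y',(236,290)),('f+y',bt(77,47)),('f-y',bt(315,58))]: print(n,onz(T,uv,.06))
for n,uv in [('near+y',bs(705,43)),('near-y',bs(455,28))]: print('scene',n,onz(S,uv,.06))
# lens: ring top outer center / lens center
lt=lambda x,y:zz(x,y-300,5,430,185); ls=lambda x,y:zz(x-400,y-300,5,125,150)
X,e=tri(T,lt(190,477),S,ls(617,444)); print('ring top?',X,e)
E
```

```text
slot+y [0.5996 0.0781 0.0371] 0.13
slotmid [0.6061 0.0241 0.0378] 0.11
slot-y [ 0.6127 -0.0298  0.0381] 0.22
corner far +y [0.674  0.0883 0.0174] 0.34
far -y [0.696  0.0051 0.0192] 0.3
near +y [0.5402 0.0539 0.0186] 0.25
near -y [ 0.5616 -0.0303  0.0197] 0.19
handle end [ 0.4514 -0.0154  0.0373] 0.23
objL [0.654  0.0609 0.0164] 0.2
objR [0.665  0.0218 0.0175] 0.24
tray [0.61860746 0.02942178 0.25780301] [-0.7 -0.8  1.2 -1.1  0.4 -0.9 -1.  -0.4 -0.7  0.   0.3 -1.2  0.8 -0.4
 -0.6 -0.6 -0.   0.3  0.4 -1.   0.3 -1.2]
grip [np.float64(0.4890358292837872), np.float64(-0.004742426141564136), 0.026] pl [np.float64(0.6541203247545178), np.float64(0.05946901641483969), 0.0125] pr [np.float64(0.6643185960198319), np.float64(0.020790918436797038), 0.0125]
0.0175 L [0.65319894 0.06122158] R [0.66496561 0.02225928]
0.0215 L [0.65225266 0.06109635] R [0.66398947 0.02223296]
bin far +y [0.6655 0.3935 0.0555] 0.37
far -y [0.6661 0.2371 0.0583] 0.42
near+y [0.45398878 0.38714586 0.06      ]
near-y [0.45640571 0.22439909 0.06      ]
f+y [0.66431914 0.39166314 0.06      ]
f-y [0.66569453 0.2360783  0.06      ]
scene near+y [0.46031651 0.39093815 0.06      ]
scene near-y [0.46380095 0.23436537 0.06      ]
ring top? [ 0.59693366 -0.2872504   0.35192184] 0.28608975202709347
```

Call:
send_rows([
  {"dr":[0,0,-0.42],"slide":[0.74,-0.92,0],"grip":60},
  {"dr":[0,0,-0.42],"slide":[0.74,-0.92,0],"grip":60},
  {"dr":[0,0,-0.42],"slide":[0.74,-0.92,0],"grip":60},
  {"dr":[0,0,-0.42],"slide":[0.74,-0.92,0],"grip":60},
  {"dr":[0,0,-0.42],"slide":[0.74,-0.92,0],"grip":60},
], squeeze=60)

```text
time_s: 0.6
tool_pos: [0.2755, 0.4378, 0.2153]
tcp_rot: [[-0.841, 0.541, -0.0], [0.541, 0.841, -0.001], [-0.0, -0.001, -1.0]]
wrist_force: [0.9, -0.2, -0.5]
grip_width: 0.0599
grip_force: 0.0
```

Call:
send_rows([
  {"dr":[0,0,-0.42],"slide":[0.74,-0.92,0],"grip":60},
  {"dr":[0,0,-0.42],"slide":[0.74,-0.92,0],"grip":60},
  {"dr":[0,0,-0.42],"slide":[0.74,-0.92,0],"grip":60},
  {"dr":[0,0,-0.42],"slide":[0.74,-0.92,0],"grip":60},
  {"dr":[0,0,-0.42],"slide":[0.74,-0.92,0],"grip":60},
])

```text
time_s: 1.1
tool_pos: [0.3865, 0.2998, 0.2154]
tcp_rot: [[-0.648, 0.761, -0.0], [0.761, 0.648, -0.0], [0.0, -0.0, -1.0]]
wrist_force: [0.3, -0.0, 0.6]
grip_width: 0.0597
grip_force: 0.0
```

Call:
send_rows([
  {"dr":[0,0,-0.42],"slide":[0.74,-0.92,0],"grip":60},
  {"dr":[0,0,-0.42],"slide":[0.74,-0.92,0],"grip":60},
  {"dr":[0,0,-0.42],"slide":[0.74,-0.92,0],"grip":60},
  {"dr":[0,0,-0.42],"slide":[0.74,-0.92,0],"grip":60},
  {"dr":[0,0,-0.42],"slide":[0.74,-0.92,0],"grip":60},
])

```text
time_s: 1.6
tool_pos: [0.4975, 0.1618, 0.2154]
tcp_rot: [[-0.4, 0.916, -0.001], [0.916, 0.4, -0.0], [0.0, -0.001, -1.0]]
wrist_force: [0.0, 0.4, 0.3]
grip_width: 0.0603
grip_force: 0.0
```

Call:
send_rows([
  {"dr":[0,0,-0.42],"slide":[0.74,-0.92,0],"grip":60},
  {"dr":[0,0,-0.42],"slide":[0.74,-0.92,0],"grip":60},
  {"dr":[0,0,-0.42],"slide":[0.74,-0.92,0],"grip":60},
  {"dr":[0,0,-0.42],"slide":[0.74,-0.92,0],"grip":60},
  {"dr":[0,0,0],"slide":[0,0,0],"grip":60},
])

```text
time_s: 2.1
tool_pos: [0.5877, 0.0496, 0.2149]
tcp_rot: [[-0.174, 0.985, 0.0], [0.985, 0.174, -0.001], [-0.001, -0.0, -1.0]]
wrist_force: [-0.1, -0.2, 0.2]
grip_width: 0.0603
grip_force: 0.0
```

Call:
send_rows([
  {"dr":[0,0,-0.39],"slide":[0.6,-0.85,-1],"grip":60},
  {"dr":[0,0,0],"slide":[0,0,-1],"grip":60},
  {"dr":[0,0,0],"slide":[0,0,-1],"grip":60},
  {"dr":[0,0,0],"slide":[0,0,-0.8],"grip":60},
  {"dr":[0,0,0],"slide":[0,0,0],"grip":60},
])

```text
time_s: 2.6
tool_pos: [0.6, 0.0276, 0.0978]
tcp_rot: [[-0.126, 0.992, -0.008], [0.992, 0.126, -0.0], [0.001, -0.008, -1.0]]
wrist_force: [-0.4, -0.1, 0.1]
grip_width: 0.0599
grip_force: 0.0
```

```bash
python3 - <<'E'
from h import *
T=load('top0');S=load('scene0')
a=np.linspace(0,2*np.pi,180)
def f(q):
    r=[]
    for C,m in ((T,(441.3,494.7,193.7,None)),(S,(141.9,194.1,165.9,196.1))):
        P=np.array([proj(C,[q[0]+.058*np.cos(t),q[1]+.058*np.sin(t),q[2]+dz]) for t in a for dz in(-.004,.018)])
        e=[P[:,0].min(),P[:,0].max(),P[:,1].min(),P[:,1].max()]
        r+=[u-v for u,v in zip(e,m) if v is not None]
    return r
r=least_squares(f,[.6,-.287,.335]);print('lens',r.x,np.round(r.fun,2))
X,e=tri(T,(463,130),S,(131,201));print('post top',X,e); print('post foot',onz(T,(436,176),.022),onz(S,(162,349),.022))
c=save('top','top1'); d=save('scene','scene1')
z=lambda a,x,y,w,h,k:cv2.resize(a[y:y+h,x:x+w,::-1],None,fx=k,fy=k,interpolation=cv2.INTER_CUBIC)
cv2.imwrite('pics/chk1.png',np.hstack([z(c['img'],275,190,100,120,4),z(d['img'],260,240,100,120,4)]))
E
```

```text
lens [ 0.59434898 -0.28897958  0.33816335] [-1.79  1.73  0.26 -1.26  1.21 -1.45  1.59]
post top [ 0.7826776  -0.27739751  0.39858352] 7.534373911224687
post foot [ 0.79770074 -0.28018484  0.022     ] [ 0.79224354 -0.28248427  0.022     ]
```

View pics/chk1.png

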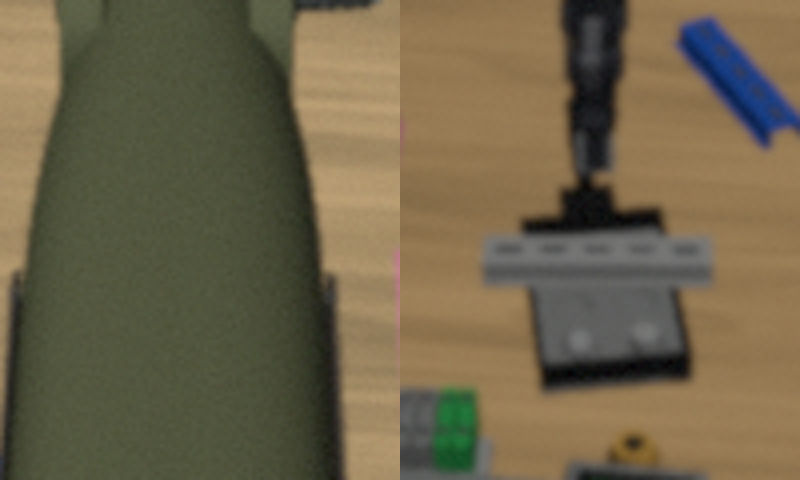

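The scene crop shows the gripper just behind the rail and in line with its middle slot, crop (597,248). In the top view the arm covers everything. I'll correct the small offset and go down.

Call:
send_rows([
  {"dr":[0,0,0],"slide":[0.1,-0.1,0],"grip":60},
  {"dr":[0,0,0],"slide":[0,0,0],"grip":60},
])

```text
time_s: 2.9
tool_pos: [0.6085, 0.0242, 0.1035]
tcp_rot: [[-0.125, 0.992, 0.003], [0.992, 0.125, -0.0], [-0.0, 0.003, -1.0]]
wrist_force: [0.5, -0.9, 0.2]
grip_width: 0.06
grip_force: 0.0
```

Call:
send_rows([
  {"dr":[0,0,0],"slide":[-0.08,0,-0.7],"grip":60},
  {"dr":[0,0,0],"slide":[0,0,-0.6],"grip":60},
  {"dr":[0,0,0],"slide":[0,0,-0.4],"grip":60},
  {"dr":[0,0,0],"slide":[0,0,0],"grip":60},
  {"dr":[0,0,0],"slide":[0,0,0],"grip":60},
])

```text
time_s: 3.4
tool_pos: [0.6048, 0.0243, 0.0513]
tcp_rot: [[-0.125, 0.992, 0.001], [0.992, 0.125, 0.0], [-0.0, 0.001, -1.0]]
wrist_force: [0.2, -0.2, 0.1]
grip_width: 0.0601
grip_force: 0.0
```

Call:
send_rows([
  {"dr":[0,0,0],"slide":[0.03,0,-0.08],"grip":40},
  {"dr":[0,0,0],"slide":[0,0,0],"grip":32},
  {"dr":[0,0,0],"slide":[0,0,0],"grip":20},
  {"dr":[0,0,0],"slide":[0,0,0],"grip":15},
  {"dr":[0,0,0],"slide":[0,0,0],"grip":15},
])

```text
time_s: 3.9
tool_pos: [0.6054, 0.0243, 0.0485]
tcp_rot: [[-0.125, 0.992, 0.0], [0.992, 0.125, 0.0], [-0.0, 0.0, -1.0]]
wrist_force: [0.3, 0.7, 0.2]
grip_width: 0.015
grip_force: 0.0
```

```bash
python3 - <<'E'
from h import *
d=save('scene','scene2')
cv2.imwrite('pics/chk2.png',cv2.resize(d['img'][245:345,260:360,::-1],None,fx=6,fy=6,interpolation=cv2.INTER_CUBIC))
E
```

```text
(no output)
```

View pics/chk2.png

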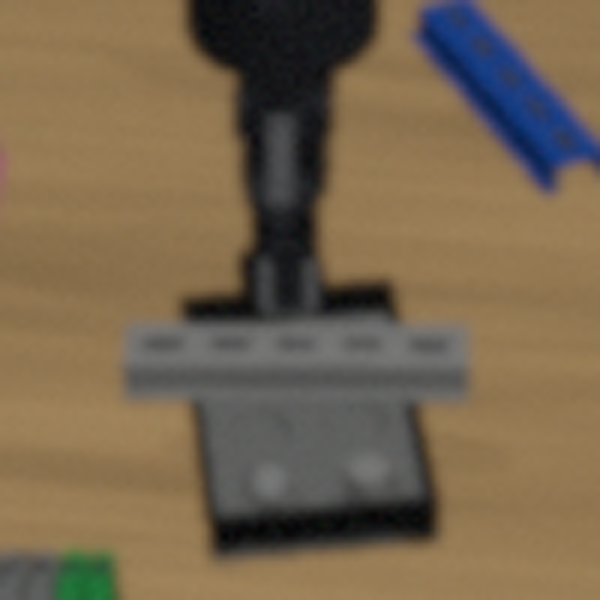

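```bash
python3 - <<'E'
from h import *
from cell import arm
c=load('scene2')
for X in([.6054,.0243,.0265],[.6054,.0243,.037],[.6054,.0243,.0485],[.6054,.0243,.06],[.57,.0243,.0265],[.5,0.0243,.1]): print(X,((proj(c,X)-[260,245])*6).round())
s=arm.sense();print(s['tool_pos'],s['wrist_force'],s['wrist_torque'],s['grip_width'],s['qpos'])
E
```

```text
[0.6054, 0.0243, 0.0265] [295. 362.]
[0.6054, 0.0243, 0.037] [295. 342.]
[0.6054, 0.0243, 0.0485] [294. 320.]
[0.6054, 0.0243, 0.06] [294. 298.]
[0.57, 0.0243, 0.0265] [308. 308.]
[0.5, 0.0243, 0.1] [330.  67.]
[0.60532034 0.02426605 0.04844505] [0.1004315  0.21171307 0.00145524] [-0.01793341 -0.0259415   0.01453712] 0.015115697522115832 [ 4.00748249e-02  4.37538281e-01 -2.68039403e-01  8.65051537e-01
 -1.45703694e-05  1.48551458e+00]
```

```bash
python3 - <<'E'
from h import *
c=load('scene0')
p=np.array([.1638,.5767,.2149]);y=np.array([.273,.962,0])
for dz in(-.022,0,.013,.03):print(dz,[proj(c,p+s*.0427*y+[0,0,dz]).round(1) for s in(-1,0,1)])
a=cv2.resize(c['img'][60:180,480:600,::-1],None,fx=5,fy=5,interpolation=cv2.INTER_CUBIC)
cv2.imwrite('pics/chk3.png',a)
E
```

```text
-0.022 [array([513.7, 170.8]), array([529.6, 173.4]), array([546. , 176.1])]
0 [array([515. , 163.7]), array([531.1, 166.3]), array([547.6, 168.9])]
0.013 [array([515.8, 159.4]), array([532., 162.]), array([548.5, 164.6])]
0.03 [array([516.9, 153.8]), array([533.2, 156.3]), array([549.8, 158.9])]
```

View pics/chk3.png

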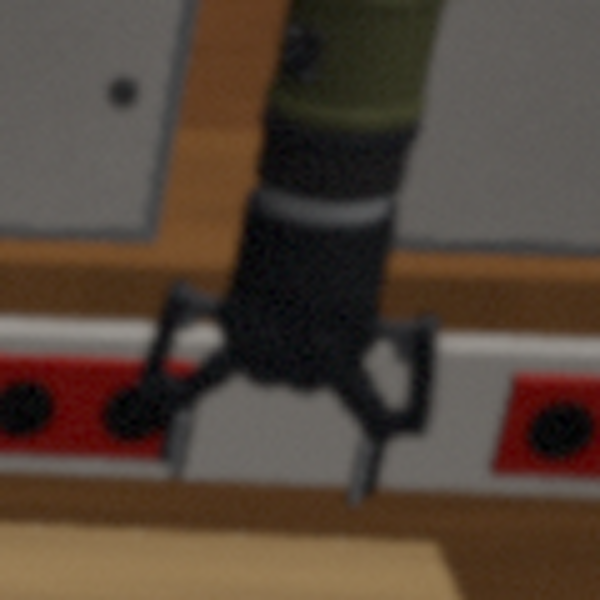

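The start view shows the fingertips at crop (180,475) and (360,500), which is pixel (516,155) and (552,160). That is about 11 px higher than the reported TCP predicts, and the same bias appears at the rail, where the fingers closed above it. I'll use the top view to tell whether the error is in height or sideways.

```bash
python3 - <<'E'
from h import *
c=load('top0');s=load('scene0')
p=np.array([.1638,.5767,.2149]);y=np.array([.273,.962,0])
a=cv2.resize(c['img'][370:450,0:100,::-1],None,fx=8,fy=8,interpolation=cv2.INTER_CUBIC)[:600]
for dz,col in((-.009,(0,0,255)),(.027,(0,255,0))):
    for k in(-1,1):
        u=proj(c,p+k*.0427*y+[0,0,dz]); print(dz,k,u.round(1)); q=((u-[0,370]+.5)*8-.5).astype(int); cv2.circle(a,tuple(int(v) for v in q),3,col,-1)
cv2.imwrite('pics/chk4.png',a)
for z in (.17,.19,.2059,.22,.24):print(z,onz(s,(516,155),z).round(3),onz(s,(552,160),z).round(3))
E
```

```text
-0.009 -1 [ 79.  408.2]
-0.009 1 [ 45.3 394.5]
0.027 -1 [ 72.8 409.2]
0.027 1 [ 38.4 395.1]
0.17 [-0.001  0.565  0.17 ] [0.023 0.664 0.17 ]
0.19 [0.042 0.556 0.19 ] [0.065 0.653 0.19 ]
0.2059 [0.076 0.549 0.206] [0.099 0.644 0.206]
0.22 [0.107 0.543 0.22 ] [0.129 0.636 0.22 ]
0.24 [0.15  0.534 0.24 ] [0.171 0.625 0.24 ]
```

View pics/chk4.png

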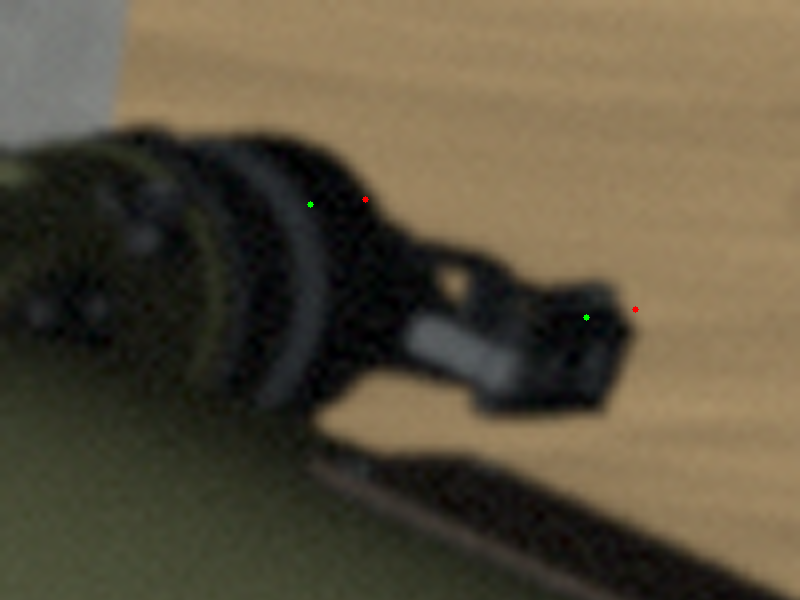

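The top view shows the visible finger centred near crop (585,348). That agrees better with the green marks, which put the fingers about 30 to 35 mm higher than the reported TCP. I'll go lower in stages and close with a light grip.

Call:
send_rows([
  {"dr":[0,0,0],"slide":[0,0,0],"grip":60},
  {"dr":[0,0,0],"slide":[0,0,0],"grip":60},
  {"dr":[0,0,0],"slide":[0,0,-0.5],"grip":60},
  {"dr":[0,0,0],"slide":[0,0,-0.35],"grip":60},
  {"dr":[0,0,0],"slide":[0,0,0],"grip":60},
], squeeze=20)

```text
time_s: 4.45
tool_pos: [0.6036, 0.0242, 0.021]
tcp_rot: [[-0.125, 0.992, -0.003], [0.992, 0.125, -0.0], [0.0, -0.003, -1.0]]
wrist_force: [-1.1, -0.0, 0.3]
grip_width: 0.0601
grip_force: 0.0
```

Call:
send_rows([
  {"dr":[0,0,0],"slide":[0,0,0],"grip":45},
  {"dr":[0,0,0],"slide":[0,0,0],"grip":35},
  {"dr":[0,0,0],"slide":[0,0,0],"grip":30},
  {"dr":[0,0,0],"slide":[0,0,0],"grip":24},
  {"dr":[0,0,0],"slide":[0,0,0],"grip":24},
])

```text
time_s: 4.95
tool_pos: [0.6055, 0.0243, 0.0231]
tcp_rot: [[-0.125, 0.992, 0.0], [0.992, 0.125, 0.0], [-0.0, 0.0, -1.0]]
wrist_force: [0.2, 1.2, -0.4]
grip_width: 0.0242
grip_force: 0.0
```

Call:
send_rows([
  {"dr":[0,0,0],"slide":[0,0,0],"grip":50},
  {"dr":[0,0,0],"slide":[0,0,0],"grip":50},
  {"dr":[0,0,0],"slide":[0,0,-0.22],"grip":50},
  {"dr":[0,0,0],"slide":[0,0,0],"grip":50},
])

```text
time_s: 5.35
tool_pos: [0.6045, 0.0243, 0.0152]
tcp_rot: [[-0.125, 0.992, -0.001], [0.992, 0.125, -0.0], [0.0, -0.001, -1.0]]
wrist_force: [0.0, 0.7, 0.2]
grip_width: 0.0499
grip_force: 0.0
```

Call:
send_rows([
  {"dr":[0,0,0],"slide":[0,0,0],"grip":38},
  {"dr":[0,0,0],"slide":[0,0,0],"grip":32},
  {"dr":[0,0,0],"slide":[0,0,0],"grip":28},
  {"dr":[0,0,0],"slide":[0,0,0],"grip":24},
  {"dr":[0,0,0],"slide":[0,0,0],"grip":24},
])

```text
time_s: 5.85
tool_pos: [0.6053, 0.0243, 0.0164]
tcp_rot: [[-0.125, 0.992, 0.0], [0.992, 0.125, 0.0], [-0.0, 0.0, -1.0]]
wrist_force: [-0.4, -0.3, 1.7]
grip_width: 0.0262
grip_force: 21.6
```

Call:
send_rows([
  {"dr":[0,0,0],"slide":[0,0,0],"grip":42},
  {"dr":[0,0,0],"slide":[0,0,0],"grip":42},
  {"dr":[0,0,0],"slide":[0,0,-0.12],"grip":42},
  {"dr":[0,0,0],"slide":[0,0,0],"grip":42},
])

```text
time_s: 6.25
tool_pos: [0.6049, 0.0243, 0.012]
tcp_rot: [[-0.125, 0.992, -0.001], [0.992, 0.125, -0.0], [0.0, -0.001, -1.0]]
wrist_force: [-0.1, -0.5, 0.0]
grip_width: 0.0419
grip_force: 0.0
```

Call:
send_rows([
  {"dr":[0,0,0],"slide":[0,0,0],"grip":34},
  {"dr":[0,0,0],"slide":[0,0,0],"grip":30},
  {"dr":[0,0,0],"slide":[0,0,0],"grip":24},
  {"dr":[0,0,0],"slide":[0,0,0],"grip":20},
  {"dr":[0,0,0],"slide":[0,0,0],"grip":20},
], squeeze=50)

```text
time_s: 6.75
tool_pos: [0.6054, 0.0243, 0.0128]
tcp_rot: [[-0.125, 0.992, 0.0], [0.992, 0.125, 0.0], [-0.0, 0.0, -1.0]]
wrist_force: [-0.1, -1.2, 3.1]
grip_width: 0.0255
grip_force: 49.3
```

Call:
send_rows([
  {"dr":[0,0,0],"slide":[0,0,0.3],"grip":20},
  {"dr":[0,0,0],"slide":[0,0,0.6],"grip":20},
  {"dr":[0,0,0],"slide":[0,0,0.8],"grip":20},
  {"dr":[0,0,0],"slide":[0,0,1],"grip":20},
  {"dr":[0,0,0],"slide":[0,0,0.6],"grip":20},
])

```text
time_s: 7.25
tool_pos: [0.6062, 0.0243, 0.1143]
tcp_rot: [[-0.125, 0.992, 0.002], [0.992, 0.125, 0.0], [-0.0, 0.002, -1.0]]
wrist_force: [1.0, 0.8, -1.0]
grip_width: 0.0255
grip_force: 49.2
```

```bash
python3 - <<'E'
from h import *
d=save('scene','scene3')
cv2.imwrite('pics/chk5.png',cv2.resize(d['img'][230:345,250:370,::-1],None,fx=5,fy=5,interpolation=cv2.INTER_CUBIC))
E
```

```text
(no output)
```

View pics/chk5.png

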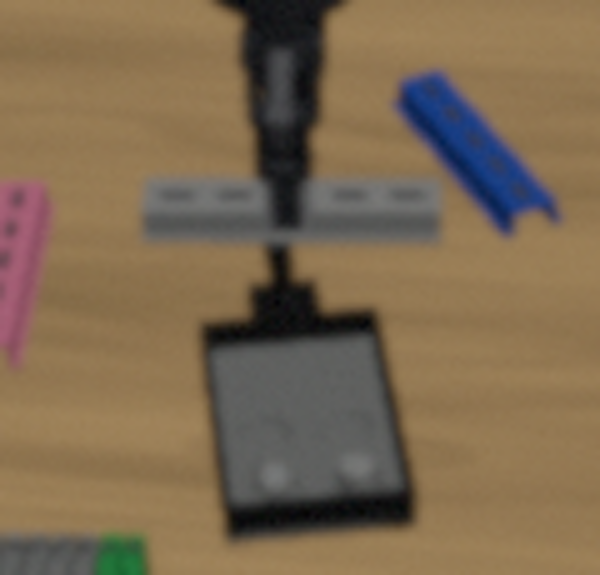

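The crop shows the rail held level by its middle, finger at (287,220), and the tray undisturbed with both parts in their pockets. Next I carry the rail to the bin while turning it about 83°.

Call:
send_rows([
  {"dr":[0,0,0.8],"slide":[-0.12,0.8,0.4],"grip":20},
  {"dr":[0,0,0.8],"slide":[-0.12,0.8,0.2],"grip":20},
  {"dr":[0,0,0.8],"slide":[-0.12,0.8,0],"grip":20},
  {"dr":[0,0,0.8],"slide":[-0.12,0.8,0],"grip":20},
  {"dr":[0,0,0.8],"slide":[-0.12,0.8,0],"grip":20},
])

```text
time_s: 7.8
tool_pos: [0.5868, 0.1451, 0.1292]
tcp_rot: [[-0.635, 0.772, -0.0], [0.772, 0.635, -0.0], [0.0, -0.0, -1.0]]
wrist_force: [0.2, -0.7, -1.0]
grip_width: 0.0255
grip_force: 49.3
```

Call:
send_rows([
  {"dr":[0,0,0.8],"slide":[-0.12,0.8,0],"grip":20},
  {"dr":[0,0,0.8],"slide":[-0.12,0.8,0],"grip":20},
  {"dr":[0,0,0.8],"slide":[-0.12,0.8,0],"grip":20},
  {"dr":[0,0,0.8],"slide":[-0.12,0.8,0],"grip":20},
  {"dr":[0,0,0.8],"slide":[-0.12,0.8,0],"grip":20},
])

```text
time_s: 8.3
tool_pos: [0.5688, 0.2651, 0.1291]
tcp_rot: [[-0.948, 0.318, -0.001], [0.318, 0.948, -0.0], [0.0, -0.0, -1.0]]
wrist_force: [-0.1, -0.1, -0.8]
grip_width: 0.0254
grip_force: 49.3
```

Call:
send_rows([
  {"dr":[0,0,0.8],"slide":[-0.12,0.8,0],"grip":20},
  {"dr":[0,0,0.8],"slide":[-0.1,0.8,0],"grip":20},
  {"dr":[0,0,0.7],"slide":[0,0,0],"grip":20},
  {"dr":[0,0,0],"slide":[0,0,0],"grip":20},
  {"dr":[0,0,0],"slide":[0,0,0],"grip":20},
])

```text
time_s: 8.8
tool_pos: [0.5624, 0.3119, 0.1292]
tcp_rot: [[-1.0, 0.01, -0.001], [0.01, 1.0, -0.001], [0.001, -0.001, -1.0]]
wrist_force: [0.0, -0.2, -0.8]
grip_width: 0.0256
grip_force: 49.3
```

Call:
send_rows([
  {"dr":[0,0,0.07],"slide":[0.05,0.05,-0.9],"grip":20},
  {"dr":[0,0,0],"slide":[0,0,-0.9],"grip":20},
  {"dr":[0,0,0],"slide":[0,0,-0.9],"grip":20},
  {"dr":[0,0,0],"slide":[0,0,-0.7],"grip":20},
  {"dr":[0,0,0],"slide":[0,0,-0.5],"grip":20},
])

```text
time_s: 9.3
tool_pos: [0.5634, 0.3125, 0.0108]
tcp_rot: [[-1.0, 0.0, -0.002], [0.0, 1.0, -0.001], [0.002, -0.001, -1.0]]
wrist_force: [0.7, -0.1, -2.1]
grip_width: 0.0254
grip_force: 49.3
```

Call:
send_rows([
  {"dr":[0,0,0],"slide":[0,0,-0.2],"grip":20},
  {"dr":[0,0,0],"slide":[0,0,-0.1],"grip":20},
  {"dr":[0,0,0],"slide":[0,0,0],"grip":20},
  {"dr":[0,0,0],"slide":[0,0,0],"grip":20},
])

```text
time_s: 9.7
tool_pos: [0.565, 0.3142, 0.0047]
tcp_rot: [[-1.0, -0.002, 0.002], [-0.002, 1.0, 0.001], [-0.002, 0.001, -1.0]]
wrist_force: [0.8, -1.1, -0.3]
grip_width: 0.0256
grip_force: 49.3
```

Call:
send_rows([
  {"dr":[0,0,0],"slide":[0,0,-0.12],"grip":20},
  {"dr":[0,0,0],"slide":[0,0,-0.12],"grip":20},
  {"dr":[0,0,0],"slide":[0,0,0],"grip":20},
  {"dr":[0,0,0],"slide":[0,0,0],"grip":20},
])

```text
time_s: 10.1
tool_pos: [0.564, 0.3137, -0.0037]
tcp_rot: [[-1.0, -0.002, -0.0], [-0.002, 1.0, -0.0], [0.0, -0.0, -1.0]]
wrist_force: [0.2, -0.4, -0.0]
grip_width: 0.0257
grip_force: 49.3
```

Call:
send_rows([
  {"dr":[0,0,0],"slide":[0,0,0],"grip":32},
  {"dr":[0,0,0],"slide":[0,0,0],"grip":45},
  {"dr":[0,0,0],"slide":[0,0,0],"grip":55},
  {"dr":[0,0,0],"slide":[0,0,0],"grip":55},
  {"dr":[0,0,0],"slide":[0,0,0.2],"grip":55},
])

```text
time_s: 10.6
tool_pos: [0.5635, 0.3134, 0.0018]
tcp_rot: [[-1.0, -0.002, -0.001], [-0.002, 1.0, -0.001], [0.001, -0.001, -1.0]]
wrist_force: [0.2, -0.7, -0.2]
grip_width: 0.0552
grip_force: 0.0
```

Call:
send_rows([
  {"dr":[0,0,0],"slide":[0,0,0.5],"grip":55},
  {"dr":[0,0,0],"slide":[0,0,0.8],"grip":55},
  {"dr":[0,0,0],"slide":[0,0,1],"grip":55},
  {"dr":[0,0,0],"slide":[0,0,1],"grip":55},
  {"dr":[0,0,0],"slide":[0,0,1],"grip":55},
])

```text
time_s: 11.1
tool_pos: [0.5644, 0.3139, 0.1342]
tcp_rot: [[-1.0, -0.002, 0.001], [-0.002, 1.0, 0.001], [-0.001, 0.001, -1.0]]
wrist_force: [0.8, -0.1, -0.4]
grip_width: 0.0549
grip_force: 0.0
```

```bash
python3 - <<'E'
from h import *
S0=load('scene0'); d=save('scene','scene4'); t=save('top','top4')
z=lambda a,x,y,w,h,k:cv2.resize(a[y:y+h,x:x+w,::-1],None,fx=k,fy=k,interpolation=cv2.INTER_CUBIC)
# rail in bin, and tray moved?  correlate tray patch
p=cv2.cvtColor(S0['img'],cv2.COLOR_RGB2GRAY)[312:340,285:338]; g=cv2.cvtColor(d['img'],cv2.COLOR_RGB2GRAY)
m=cv2.matchTemplate(g[300:350,270:350],p,cv2.TM_CCOEFF_NORMED); print(cv2.minMaxLoc(m)[1:],'expect (15,12)')
df=cv2.absdiff(d['img'],S0['img']).max(2)[265:345,395:470]>35
n,l,st,ct=cv2.connectedComponentsWithStats(df.astype(np.uint8)); print([(tuple(int(v) for v in s),c.round().tolist()) for s,c in zip(st[1:],ct[1:]) if s[4]>30])
im=np.zeros((600,800,3),np.uint8)
im[:400,:400]=z(d['img'],390,255,100,100,4); im[:400,400:800]=z(S0['img'],390,255,100,100,4); cv2.imwrite('pics/chk6.png',im)
E
```

```text
(0.9975839853286743, (0, 22), (15, 12)) expect (15,12)
[]
```

Call:
send_rows([
  {"dr":[0,0,0.17],"slide":[-0.23,-0.9,0],"grip":55},
  {"dr":[0,0,0.17],"slide":[-0.23,-0.9,0],"grip":55},
  {"dr":[0,0,0.17],"slide":[-0.23,-0.9,0],"grip":55},
  {"dr":[0,0,0.17],"slide":[-0.23,-0.9,0],"grip":55},
  {"dr":[0,0,0.17],"slide":[-0.23,-0.9,0],"grip":55},
])

```text
time_s: 11.7
tool_pos: [0.5293, 0.1778, 0.132]
tcp_rot: [[-0.993, -0.122, 0.001], [-0.122, 0.993, 0.0], [-0.001, 0.0, -1.0]]
wrist_force: [0.4, -0.1, 0.4]
grip_width: 0.055
grip_force: 0.0
```

Call:
send_rows([
  {"dr":[0,0,0.17],"slide":[-0.23,-0.9,0],"grip":55},
  {"dr":[0,0,0.17],"slide":[-0.23,-0.9,0],"grip":55},
  {"dr":[0,0,0.17],"slide":[-0.23,-0.9,0],"grip":55},
  {"dr":[0,0,0.17],"slide":[-0.23,-0.9,0],"grip":55},
  {"dr":[0,0,0.17],"slide":[-0.23,-0.9,0],"grip":55},
])

```text
time_s: 12.2
tool_pos: [0.4948, 0.0427, 0.1321]
tcp_rot: [[-0.971, -0.239, 0.001], [-0.239, 0.971, 0.0], [-0.001, -0.0, -1.0]]
wrist_force: [0.5, -0.3, -0.1]
grip_width: 0.0549
grip_force: 0.0
```

Call:
send_rows([
  {"dr":[0,0,0.15],"slide":[-0.2,-0.9,0],"grip":55},
  {"dr":[0,0,0],"slide":[0,-0.7,0],"grip":55},
  {"dr":[0,0,0],"slide":[0,0,0],"grip":55},
  {"dr":[0,0,0],"slide":[0,0,0],"grip":55},
])

```text
time_s: 12.6
tool_pos: [0.4893, -0.0043, 0.1319]
tcp_rot: [[-0.966, -0.257, 0.001], [-0.257, 0.966, 0.0], [-0.001, 0.0, -1.0]]
wrist_force: [0.1, -0.4, 0.7]
grip_width: 0.0551
grip_force: 0.0
```

```bash
python3 - <<'E'
from h import *
S0=load('scene0'); T0=load('top0'); d=save('scene','scene5'); t=save('top','top5')
for a,b,(x,y,w,h) in((d,S0,(395,265,75,80)),(t,T0,(170,200,75,95))):
    g=cv2.absdiff(cv2.GaussianBlur(a['img'],(5,5),0),cv2.GaussianBlur(b['img'],(5,5),0)).max(2)[y:y+h,x:x+w]>10
    n,l,st,ct=cv2.connectedComponentsWithStats(g.astype(np.uint8)); 
    for i in range(1,n):
        if st[i,4]>40: 
            c=ct[i]+[x,y]; print(st[i][:4]+[x,y,0,0],st[i,4],c.round(1),onz(a,c,.019).round(3))
E
```

```text
[420 288  16  33] 384 [428.  304.4] [0.556 0.312 0.019]
[199 223  16  54] 383 [206.2 248.8] [0.564 0.318 0.019]
```

The rail lies in the bin centre in both views, at about (0.56, 0.315). Next, down to the handle.

Call:
send_rows([
  {"dr":[0,0,0],"slide":[0,0,-0.9],"grip":45},
  {"dr":[0,0,0],"slide":[0,0,-0.9],"grip":45},
  {"dr":[0,0,0],"slide":[0,0,-0.9],"grip":45},
  {"dr":[0,0,0],"slide":[0,0,-0.9],"grip":45},
  {"dr":[0,0,0],"slide":[0,0,-0.5],"grip":45},
], squeeze=100)

```text
time_s: 13.2
tool_pos: [0.4878, -0.0031, 0.0064]
tcp_rot: [[-0.966, -0.259, -0.002], [-0.259, 0.966, 0.0], [0.002, 0.001, -1.0]]
wrist_force: [0.7, -0.4, -0.3]
grip_width: 0.0448
grip_force: 0.0
```

Call:
send_rows([
  {"dr":[0,0,0],"slide":[0,0,-0.4],"grip":45},
  {"dr":[0,0,0],"slide":[0,0,0],"grip":45},
  {"dr":[0,0,0],"slide":[0,0,0],"grip":45},
])

```text
time_s: 13.5
tool_pos: [0.4895, -0.0038, -0.0032]
tcp_rot: [[-0.966, -0.259, 0.0], [-0.259, 0.966, 0.0], [-0.0, 0.0, -1.0]]
wrist_force: [-0.2, 0.3, 0.5]
grip_width: 0.0454
grip_force: 0.0
```

Call:
send_rows([
  {"dr":[0,0,0],"slide":[0,0,-0.1],"grip":30},
  {"dr":[0,0,0],"slide":[0,0,0],"grip":22},
  {"dr":[0,0,0],"slide":[0,0,0],"grip":16},
  {"dr":[0,0,0],"slide":[0,0,0],"grip":12},
  {"dr":[0,0,0],"slide":[0,0,0],"grip":6},
])

```text
time_s: 14.0
tool_pos: [0.4894, -0.0041, -0.0061]
tcp_rot: [[-0.966, -0.258, 0.001], [-0.258, 0.966, 0.0], [-0.001, 0.0, -1.0]]
wrist_force: [-1.5, 0.6, 4.7]
grip_width: 0.0107
grip_force: 97.4
```

Call:
send_rows([
  {"dr":[0,0,0],"slide":[0,0,0],"grip":4},
  {"dr":[0,0,0],"slide":[0,0,0],"grip":4},
  {"dr":[0,0,0],"slide":[0,0,0],"grip":4},
])

```text
time_s: 14.3
tool_pos: [0.4894, -0.0041, -0.0062]
tcp_rot: [[-0.966, -0.258, 0.001], [-0.258, 0.966, 0.0], [-0.001, 0.0, -1.0]]
wrist_force: [-1.8, 0.7, 5.9]
grip_width: 0.0105
grip_force: 97.5
```

Call:
send_rows([
  {"dr":[0,0,0],"slide":[0,0,0.1],"grip":4},
  {"dr":[0,0,0],"slide":[0,0,0.2],"grip":4},
  {"dr":[0,0,0],"slide":[0,0,0.3],"grip":4},
  {"dr":[0,0,0],"slide":[0,0,0.35],"grip":4},
  {"dr":[0,0,0],"slide":[0,0,0.4],"grip":4},
])

```text
time_s: 14.8
tool_pos: [0.489, -0.0043, 0.0347]
tcp_rot: [[-0.966, -0.258, -0.0], [-0.258, 0.966, -0.0], [0.0, -0.0, -1.0]]
wrist_force: [0.4, 0.3, -2.9]
grip_width: 0.0105
grip_force: 97.4
```

Call:
send_rows([
  {"dr":[0,0,0],"slide":[0,0,0.4],"grip":4},
  {"dr":[0,0,0],"slide":[0,0,0.4],"grip":4},
  {"dr":[0,0,0],"slide":[0,0,0.4],"grip":4},
  {"dr":[0,0,0],"slide":[0,0,0.3],"grip":4},
  {"dr":[0,0,0],"slide":[0,0,0.15],"grip":4},
])

```text
time_s: 15.3
tool_pos: [0.4898, -0.0042, 0.0846]
tcp_rot: [[-0.966, -0.258, 0.001], [-0.258, 0.966, -0.0], [-0.001, -0.0, -1.0]]
wrist_force: [-0.2, 1.2, -2.8]
grip_width: 0.0105
grip_force: 97.4
```

```bash
python3 - <<'E'
from h import *
d=save('scene','scene6')
cv2.imwrite('pics/chk7.png',cv2.resize(d['img'][190:340,250:400,::-1],(600,600),interpolation=cv2.INTER_CUBIC))
E
```

```text
(no output)
```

View pics/chk7.png

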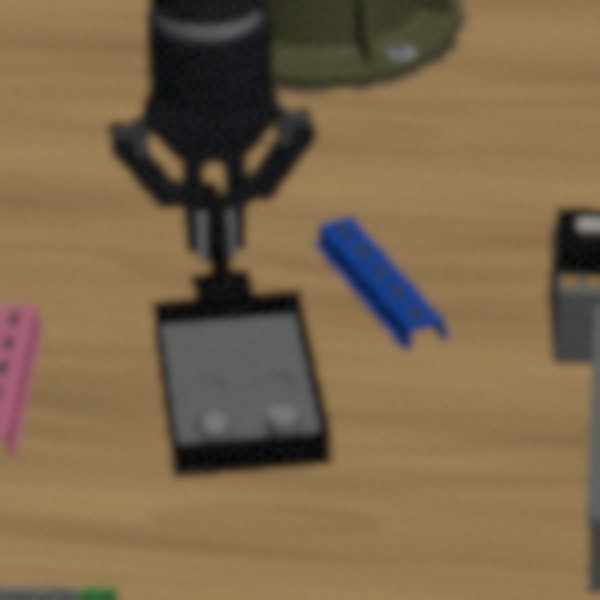

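The last picture shows the tray held level in the gripper, clear of the bench. The left part at crop (215,420) is small and round, so it looks like the ball; the right one at (283,413) is a wider flat disc. I'll check the tilt and which part is the ball by number.

```bash
python3 - <<'E'
from h import *
from scipy.spatial.transform import Rotation as Ro
g=lambda f:cv2.cvtColor(load(f)['img'],cv2.COLOR_RGB2GRAY)
G=g('scene6'); print('scene6'); print(G[287:302,296:330])
G=g('top0'); print('top0'); print(G[212:228,298:328])
d=load('scene6'); s=lambda x,y:np.array([(x+.5)/4-.5+250,(y+.5)/4-.5+190])
P=[((-.07,.045,.022),s(298,297)),((-.07,-.045,.022),s(156,311)),((.07,.045,.022),s(326,435)),((.07,-.045,.022),s(178,447)),((.07,.045,0),s(327,459)),((.07,-.045,0),s(179,472))]
def f(q):
    R=Ro.from_rotvec([0,0,.257])*Ro.from_rotvec([q[3],q[4],0])
    return np.concatenate([proj(d,R.apply(p)+q[:3])-u for p,u in P])
r=least_squares(f,[.618,.03,.09,0,0]); print('tray6',r.x.round(4),r.fun.round(1))
E
```

```text
scene6
[[ 93  93  95  96  95  95  95  95  95  92  93  95  94  95  95  93  95  97
   96  95  96  96  96  96  94  94  94  94  93  95  89  75  54  58]
 [ 93  96  96  97  96  96  97  95  95  93  94  94  95  96  97  96  96  97
   96  96  95  97  96  98  95  95  94  94  95  94  91  80  58  56]
 [ 94  95  97  96  97  96  96  96  95  95  95  95  96  96  95  94  95  96
   96  95  98  97  97  96  97  95  94  97  95  98  92  85  66  55]
 [ 93  97  97  96  95  97  95  97  96  96  95  96  96  97  96  95  95  97
   97  95  96  97 100  99  98 100 100  98  96  96  94  86  73  56]
 [ 95  96  96  97  97  95  97  97  96  96  96  96  95  96  95  95  96  96
   97  96  98 102 106 109 109 110 107 103  99  97  95  91  74  53]
 [ 97  96  97  94  96  97 102 103 104  97  97  96  95  96  96  96  96  98
   97  97 100 107 114 116 116 117 115 109 101  97  95  93  79  56]
 [ 95  97  94  93  96 101 109 110 111 105 101  96  95  96  96  95  95  96
   95  95  98 105 112 116 119 120 116 110 103  96  95  92  81  64]
 [ 95  94  94  90  97 108 114 116 117 111 105  97  96  93  94  97  96  96
   95  94  92  97 108 112 116 11
[... 2438 characters left out ...]
20 119 118 106 105 108 111 112 113 113
  112 110 108 107 107 107 102 112 112 110 112 112]
 [ 79  96 111 112 108 103  96 101 102 108  97  98 105 107 112 114 113 112
  114 114 110 110 107 111 112 111 112 117 110 109]
 [ 82  90 107 111 110 108 102  95  92  90  97 105 109 111 113 110 112 113
  112 112 112 113 111 113 109 110 110 112 115 109]
 [ 86  83 106 116 111 107 108 105 103 103 108 111 107 115 110 110 110 114
  112 115 111 110 113 112 112 110 112 111 113 113]
 [ 85  81 106 113 112 112 111 112 111 111 111 113 112 113 113 112 111 111
  114 112 112 114 113 113 110 116 112 111 112 112]]
tray6 [ 0.551   0.0175  0.0346  0.0112 -0.0038] [-0.2  0.1  0.8 -0.3 -0.  -0.7 -0.3 -0.2 -0.1  0.4 -0.1  0.6]
```

```bash
python3 - <<'E'
from h import *
from scipy.spatial.transform import Rotation as Ro
d=load('scene6'); s=lambda x,y:np.array([(x+.5)/4-.5+250,(y+.5)/4-.5+190])
P=[((-.07,.045,.022),s(298,297)),((-.07,-.045,.022),s(156,311)),((.07,.045,.022),s(326,435)),((.07,-.045,.022),s(178,447)),((.07,.045,0),s(327,459)),((.07,-.045,0),s(179,472))]
for q in([.6186,.0294,.0],[.6186,.0294,.06],[.6186,.0294,.09]):
    print(q,[(proj(d,Ro.from_rotvec([0,0,.257]).apply(p)+q)-u).round(1).tolist() for p,u in P])
def f(q):
    R=Ro.from_rotvec([0,0,q[2]])*Ro.from_rotvec([0,q[3],0])
    return np.concatenate([proj(d,R.apply(p)+[q[0],q[1],.09])-u for p,u in P])
r=least_squares(f,[.618,.03,.257,0]); print(r.x.round(4),r.fun.round(1))
from cell import arm
s=arm.sense();print(s['tool_pos'],s['wrist_torque'],s['qpos'])
t=save('top','top6')
E
```

```text
[0.6186, 0.0294, 0.0] [[1.1, 27.2], [1.2, 26.6], [1.6, 29.7], [0.3, 30.1], [1.4, 30.8], [0.4, 30.9]]
[0.6186, 0.0294, 0.06] [[1.0, 8.2], [0.3, 7.5], [1.6, 9.9], [-0.6, 10.3], [1.4, 11.3], [-0.5, 11.4]]
[0.6186, 0.0294, 0.09] [[0.9, -1.7], [-0.2, -2.3], [1.6, -0.3], [-1.1, 0.0], [1.4, 1.2], [-1.0, 1.3]]
[ 0.6219  0.0292  0.2627 -0.0526] [ 0.4  0.  -0.6 -0.5  1.5 -1.1 -1.3 -0.6  1.3  0.8 -1.2  1. ]
[ 0.49000204 -0.00422073  0.08482651] [-0.08332789  0.27476832  0.01672536] [-8.63676916e-03  2.03810403e-01 -5.06848666e-01  8.58323782e-01
  3.29320626e-05 -2.69433327e-01]
```

The numbers put the ball in the −y pocket and the tray is level. I'll carry it slowly, with ramps at both ends, to TCP about (0.426, -0.235, 0.200).

Call:
send_rows([
  {"dr":[0,0,-0.04],"slide":[-0.03,-0.1,0.1],"grip":4},
  {"dr":[0,0,-0.085],"slide":[-0.06,-0.2,0.2],"grip":4},
  {"dr":[0,0,-0.13],"slide":[-0.085,-0.3,0.3],"grip":4},
  {"dr":[0,0,-0.17],"slide":[-0.11,-0.4,0.3],"grip":4},
  {"dr":[0,0,-0.17],"slide":[-0.11,-0.4,0.3],"grip":4},
])

```text
time_s: 15.9
tool_pos: [0.4771, -0.0475, 0.1203]
tcp_rot: [[-0.985, -0.174, 0.0], [-0.174, 0.985, -0.0], [-0.0, -0.0, -1.0]]
wrist_force: [0.0, -0.3, -2.1]
grip_width: 0.0102
grip_force: 97.5
```

Call:
send_rows([
  {"dr":[0,0,-0.17],"slide":[-0.11,-0.4,0.3],"grip":4},
  {"dr":[0,0,-0.17],"slide":[-0.11,-0.4,0.3],"grip":4},
  {"dr":[0,0,-0.17],"slide":[-0.11,-0.4,0.3],"grip":4},
  {"dr":[0,0,-0.17],"slide":[-0.11,-0.4,0.3],"grip":4},
  {"dr":[0,0,-0.17],"slide":[-0.11,-0.4,0.3],"grip":4},
])

```text
time_s: 16.4
tool_pos: [0.4605, -0.1073, 0.1652]
tcp_rot: [[-0.998, -0.057, 0.0], [-0.057, 0.998, -0.0], [-0.0, -0.0, -1.0]]
wrist_force: [0.1, 0.8, -2.4]
grip_width: 0.0104
grip_force: 97.6
```

Call:
send_rows([
  {"dr":[0,0,-0.17],"slide":[-0.11,-0.4,0.3],"grip":4},
  {"dr":[0,0,-0.17],"slide":[-0.11,-0.4,0.3],"grip":4},
  {"dr":[0,0,-0.17],"slide":[-0.11,-0.4,0.3],"grip":4},
  {"dr":[0,0,-0.17],"slide":[-0.11,-0.4,0.15],"grip":4},
  {"dr":[0,0,-0.17],"slide":[-0.11,-0.4,0.08],"grip":4},
])

```text
time_s: 16.9
tool_pos: [0.4443, -0.1673, 0.1989]
tcp_rot: [[-0.998, 0.062, 0.001], [0.062, 0.998, -0.0], [-0.001, -0.0, -1.0]]
wrist_force: [0.3, 0.1, -2.0]
grip_width: 0.0105
grip_force: 97.5
```

Call:
send_rows([
  {"dr":[0,0,-0.17],"slide":[-0.11,-0.4,0],"grip":4},
  {"dr":[0,0,-0.17],"slide":[-0.11,-0.4,0],"grip":4},
  {"dr":[0,0,-0.17],"slide":[-0.11,-0.4,0],"grip":4},
  {"dr":[0,0,-0.17],"slide":[-0.11,-0.4,0],"grip":4},
  {"dr":[0,0,-0.13],"slide":[-0.085,-0.3,0],"grip":4},
])

```text
time_s: 17.4
tool_pos: [0.4281, -0.2243, 0.1981]
tcp_rot: [[-0.985, 0.174, -0.0], [0.174, 0.985, 0.0], [0.0, -0.0, -1.0]]
wrist_force: [-0.1, 0.0, -2.2]
grip_width: 0.0103
grip_force: 97.5
```

Call:
send_rows([
  {"dr":[0,0,-0.08],"slide":[-0.05,-0.2,0],"grip":4},
  {"dr":[0,0,-0.04],"slide":[-0.02,-0.1,0],"grip":4},
  {"dr":[0,0,0],"slide":[0,0,0],"grip":4},
  {"dr":[0,0,0],"slide":[0,0,0],"grip":4},
  {"dr":[0,0,0],"slide":[0,0,0],"grip":4},
])

```text
time_s: 17.9
tool_pos: [0.4266, -0.2319, 0.1983]
tcp_rot: [[-0.982, 0.188, 0.0], [0.188, 0.982, 0.0], [0.0, 0.0, -1.0]]
wrist_force: [-0.7, 0.3, -2.4]
grip_width: 0.0103
grip_force: 97.5
```

```bash
python3 - <<'E'
from h import *
from cell import arm
d=save('scene','scene7'); t=save('top','top7'); s=arm.sense(); print(s['time_s'],s['tool_pos'],np.round(s['tcp_rot'],3).tolist(),s['joint_velocities'])
y=np.array(s['tcp_rot'])[:,1]; psi=np.arctan2(-y[0],y[1]); print('tray yaw deg',np.degrees(psi))
p=np.array(s['tool_pos']);c,sn=np.cos(psi),np.sin(psi)
O=lambda v:p+[c*v[0]-sn*v[1],sn*v[0]+c*v[1],v[2]]   # rel. grip at TCP z = underside-.006
ball=O((.176,-.02,.006+.0125)); rol=O((.176,.02,.006+.0125)); print('ball',ball,'lens .594 -.289 .338')
for n,X in(('ball',ball),('roller',rol)): print(n,'scene',proj(d,X).round(1),'top',proj(t,X).round(1))
print('tray corners scene',[proj(d,O((x+.134,yy,.028))).round(1).tolist() for x in(-.07,.07) for yy in(.045,-.045)])
G=cv2.cvtColor(d['img'],cv2.COLOR_RGB2GRAY); u=proj(d,(ball+rol)/2).astype(int); print(u); print(G[u[1]-14:u[1]+14:1,u[0]-20:u[0]+20:1])
E
```

```text
18.0 [ 0.42657419 -0.23193076  0.19831256] [[-0.982, 0.188, 0.0], [0.188, 0.982, 0.0], [-0.0, 0.0, -1.0]] [ 0.00057662  0.0028928   0.00135137  0.00012865 -0.00017284 -0.00066902]
tray yaw deg -10.82270437068928
ball [ 0.59568825 -0.28462263  0.21681256] lens .594 -.289 .338
ball scene [178.2 229.4] top [452.7 234.1]
roller scene [193.3 232.3] top [435.8 230. ]
tray corners scene [[224.1, 207.2], [191.6, 201.6], [196.6, 236.9], [161.9, 230.4]]
[185 230]
[[161 160 160 ...  97  96  97]
 [162 161 161 ...  97  96  97]
 [161 162 160 ...  96  96  95]
 ...
 [122 121 121 ... 109 118 120]
 [121 120 121 ... 118 122 121]
 [118 118 119 ... 123 123 123]]
```

```bash
python3 - <<'E'
from h import *
np.set_printoptions(linewidth=250,threshold=99999)
G=cv2.cvtColor(load('scene7')['img'],cv2.COLOR_RGB2GRAY); print(G[198:250,156:230:2]); print(G[222:240,172:206])
E
```

```text
[[147 146 123 125 132 131 137 139 143 146 145 147 150 151 152 153 154 153 155 156 157 157 155 156 158 156 144  99  19  10  26  74  95 103 116 121 121]
 [146 141 118 146 153 153 155 157 156 158 157 159 161 160 161 161 162 160 161 163 160 162 161 160 161 149 118  78  14   9  39  93 113 117 124 124 124]
 [147 131 125 156 161 162 163 162 161 163 162 162 163 164 163 163 163 162 160 161 161 164 162 161 158 130  76  47  16   9  43  93 117 124 125 125 125]
 [146 123 134 160 163 165 165 163 164 163 162 162 164 164 163 164 162 153 146 151 155 159 160 160 150 101  39  20  13   6  39  70 107 126 125 126 125]
 [142 118 146 162 164 165 165 164 163 163 163 163 163 161 163 163 159 133 110 118 130 142 148 153 133  68  23  11  18  14  24  45  99 125 127 127 126]
 [134 124 155 164 164 165 165 164 164 163 162 163 163 163 162 162 149  97  61  67  87 105 117 126 102  41  16  12  17  15  17  49 104 126 128 127 128]
 [123 135 161 164 165 164 164 163 162 163 162 162 163 162 162 157 127  60  20  29  42  55  67  84  62  20  15  16  11  17  24  70 114 127 129 128 129]
 [117 146 163 165 164 164 162 162 162 163 1
[... 8555 characters left out ...]
 52]
 [ 10   8  11  12  10   7  15   9  17  26  32  37  39  45  50  53  52  52  53  59  69  74  80  77  64  46  30  20   8  16  18  28  49  75]
 [ 14  14   6  11  13   9   9   8  10  10  20  20  20  20  24  27  28  26  30  37  46  56  59  57  45  32  16  13   9  18  26  40  67  93]
 [ 15   6  14  12   9  13  14   1  14  10   8  11  12  12  17   9  10  13  11  22  25  25  31  34  26  17  13  11  19  21  38  62  85 104]
 [ 22  13  21  14   9  16  19  12  14  10   9   5  10   8  10  15  12   6  14  12   7  11  10  12  19   8  10   9  25  34  57  79  99 113]
 [ 50  40  34  32  30  30  30  21  17  16  17  16  12  14   4   5   7  14   2  13  10  11  12   5  13  14  10  18  29  55  79  95 112 118]]
```

Call:
send_rows([
  {"dr":[0,0,0],"slide":[-0.03,-0.07,0],"grip":4},
  {"dr":[0,0,0],"slide":[0,-0.07,0],"grip":4},
  {"dr":[0,0,0],"slide":[0,0,0],"grip":4},
  {"dr":[0,0,0],"slide":[0,0,0],"grip":4},
  {"dr":[0,0,0],"slide":[0,0,0],"grip":4},
])

```text
time_s: 18.5
tool_pos: [0.4255, -0.2365, 0.1983]
tcp_rot: [[-0.982, 0.188, -0.0], [0.188, 0.982, 0.0], [0.0, 0.0, -1.0]]
wrist_force: [-0.9, 0.0, -3.0]
grip_width: 0.0104
grip_force: 97.5
```

Call:
send_rows([
  {"dr":[0,0,0],"slide":[0,0,0],"grip":4},
  {"dr":[0,0,0],"slide":[0,0,0],"grip":4},
  {"dr":[0,0,0],"slide":[0,0,0],"grip":4},
  {"dr":[0,0,0],"slide":[0,0,0],"grip":4},
  {"dr":[0,0,0],"slide":[0,0,0],"grip":4},
])

```text
time_s: 19.0
tool_pos: [0.4256, -0.2364, 0.1983]
tcp_rot: [[-0.982, 0.188, -0.0], [0.188, 0.982, -0.0], [0.0, -0.0, -1.0]]
wrist_force: [0.6, 0.4, -2.6]
grip_width: 0.0105
grip_force: 97.5
```

```bash
python3 - <<'E'
from cell import arm
s=arm.sense(); print(s['tool_pos'],s['grip_force'],s['wrist_force'],s['joint_velocities'])
print(arm.job_done())
E
```

```text
[ 0.42555693 -0.23644389  0.19829117] 97.48594522476196 [ 0.59426265  0.39549694 -2.60555829] [ 0.00049169  0.00045447 -0.00058623  0.00052025 -0.00023634 -0.00060488]
the job is handed in; nothing more can be done
None
```

I handed the job in at 19 s without a verdict returned: by my measurements the rail lies in the bin and the tray is held level and still, with the ball within about 5 mm of the lens centre and about 12 cm below the glass.

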